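Close a culture jar for the autoclave: clamp screw to the bottom, then a quarter turn back

ROBOT

A 7-joint arm with a two-finger parallel gripper is mounted at the origin on the work surface. World frame = base frame: x ahead of the robot, y to its left, z up, the work surface at z = 0. Lengths are in m, angles in rad, forces in N, time in s.
With the tool pointing down it reaches from about 0.4 to 0.85 m from the base axis. Payload 4.5 kg.
Tool frame: the origin (TCP) lies midway between the tips of the shut fingers; the grasp point (between the pads) lies 19 mm behind it; x points along the fingers, y is the direction in which the jaws open and shut, and the axes are right-handed (so a half turn about x gives the same grasp; the last joint's range is limited). The gripper opens to 88 mm and grips with 3 to 60 N. Pads are 18 mm wide; open, the fingers measure 123 mm over their backs; the gripper's body (75 mm by 187 mm) begins 45 mm behind the grasp point.
Start: joints at [1.311, 0.689, -0.195, 1.565, 0.157, 0.902, -0.215], TCP at [0.181, -0.598, 0.239] pointing down, gripper open.
Joint ranges: [-3.01, 3.01], [-0.46, 2.08], [-1.47, 1.51], [0.13, 2.56], [-1, 4.14], [0.04, 2.09], [-2.66, 2.66]. Speed limits (rad/s): [2.57, 2.57, 3.14, 3.14, 3.14, 3.14, 3.14].

INTERFACE

Orientations are given as a unit quaternion [x, y, z, w].
In Python, from bench import robot gives the robot as it stands. Calls block until the motion is done:
- robot.movep(position, orientation): joint-space move of the TCP to a pose.
- robot.servo_line(position, rate=0.15, rotation=None, f_stop=None): straight line of the TCP; rotation=None keeps the orientation; rate is the mean speed in m/s. With f_stop (N) it stops when the force on the tool has changed by that much, and returns True; else False.
- robot.goto_joints(angles): joint-space move.
- robot.move_gripper(opening, grip_force=None): opening from 0.0 (shut) to 1.0 (fully open); grip_force is the grip in N (None keeps the last); returns when the fingers have stopped.
- robot.pause(seconds).
- robot.ik(position, orientation): joint angles nearest the present ones, or None.
- robot.sense(): the state.
- robot.get_image(name): name is "side" or "top"; returns a dict with "color" (420x560x3 uint8, red, green, blue), "z_map" (420x560 float32, m along the optical axis (not along the pixel's ray), 0 where there is no reading), "intrinsics" (3x3 intrinsics, pixels), "camera_from_world" (4x4, takes a point from world to camera coordinates). Camera axes: x right, y down, z forward; pixel columns grow to the right and rows downward; lengths in m; the calibration is good to about 2 mm. A picture is of the moment at which its call begins.
A pose or a line that the arm cannot do raises robot.MotionError and nothing moves.
- robot.close_job(): hands the job in, once; it reports no verdict.
The state is a dict: "time": time; "qpos": joint angles; "joint_vel": joint speeds; "joint_efforts": joint torques, N m; "position": TCP position; "eef_rot": TCP orientation; "force": force on the tool from outside, world axes, zero at the start; "torque": the same for the moment, N m; "gripper_width": opening from 0.0 (shut) to 1.0 (fully open).
Only numpy, scipy, OpenCV 4.12 (cv2) and the standard library are available. Lean on these libraries where they do the work, as an engineer would, in place of code of your own. Each camera call takes 0.05 s, during which the arm holds its last target.

TASK

The steel culture jar is going into the autoclave. Swing its clamp bridge fully home over the lid, run the thumbscrew down until it bottoms on the lid, finger-tight but not wrenched, then back it off a quarter of a turn so that the jar can vent. Leave the lid seated and do not knock the other things on the bench.

Things in the scene. Friction and masses are not known exactly. Their poses are not given: they have to be found in the camera images.
- jar_axis (a point): On the axis of the round steel jar, 150 mm above the bench: centre of the top of the seated lid's boss. The jar is bolted to the bench on a 170 x 150 mm plate; its flange is 146 mm across, upper edge at 138 mm. Axes are the jar's: z up, pivot post at y = -88 mm, keeper at y = +88 mm; the open bridge sticks out on the -x side (roughly towards the robot).
- pivot (a point): On the upright axis of the bridge's pivot post, 175 mm above the bench (up to 1 mm more on some jars), mid-height of the bridge bar. The post's cap nut is 24 mm across and tops at 201 mm.
- bridge (a joint): Angle of the clamp bridge about its pivot post: 0 = fully home across the middle of the lid, its end in the keeper against a hard stop; positive = swung open, anticlockwise seen from above; starts 0.5 to 0.95. Stiff (0.6 N m of friction) and stays where it is left: about 4 N square to its end moves it.
- bridge_end (a point): On the centre line of the steel bridge bar, half-way up it, 170 mm from the pivot axis. The bar is 26 mm wide and 16 mm thick and ends 190 mm from the pivot axis; with its post and keeper it sits 0 to 1 mm higher than nominal over the lid, different for each jar.
- spade (a point): Centre of the thumbscrew's flat upright spade head, 42 mm wide (x), 10 mm thick (y), 26 mm tall (z). The screw stands in the bridge 88 mm from the pivot axis, so on the jar's axis when home. Right-hand thread, lead 6 mm a turn: clockwise from above drives it down, at a light 0.03 N m until it bottoms, 0.25 to 0.5 turn from the start; at what angle differs from jar to jar.
- spindle: The screw's spindle with its pressure pad, 22 mm across; origin at the centre of the pad's underside, 70 mm below the spade's centre. It rises and sinks with the screw but does not turn. Below the spade are a 21 mm collar and the bridge's round boss, 32 mm across, whose top stays at least 24 mm below the spade's centre.
- lid: Loose steel lid, 132 mm across, 0.9 kg, seated inside the flange's lip on a thin gasket. Origin: centre of the top of its centre boss (34 mm across, 10 mm high), which the pad presses; seated, it is at jar_axis. Two vent stubs stand on its +x half. Finger-tight is 30 to 100 N of pad force (0.06 to 0.13 N m at the screw); over 250 N (0.27 N m) is wrenched.
- reagent_mid (a point): Amber reagent bottle, 62 mm across, 140 mm tall, half-way up. Bystander.
- beaker_mid (a point): Glass beaker, 72 mm across, 90 mm tall, half-way up. Bystander.
- petri: Stack of three petri dishes, 90 mm across, 47 mm tall, near the jar; origin at the centre of its underside. Bystander.
- spare_gasket: Black rubber ring, 132 mm across, 5 mm thick, lying on the bench beside the jar; origin at the centre of its underside. Bystander.
- slide_box: Flat slide box, 86 x 101 mm, 36 mm tall; origin at the centre of its underside. Bystander.
- timer: Small bench timer, 60 x 75 mm, 23 mm tall; origin at the centre of its underside. Bystander.
- forceps: Steel forceps, 125 mm long, lying flat; origin at the centre of the underside. Bystander.
- keeper (a point): Middle of the mouth of the hooked keeper, 175 mm above the bench, where the bridge bar's end goes in; axes as the jar's. Its hook is 24 mm wide along y, reaches over the bar and tops at 198 mm; its back is the stop, on the +x side. The bar's -x side is clear of it from 50 to 155 mm from the pivot axis.
There are look-alikes about, which are no part of the job. What is shaped like the part that bears jar_axis but purple is not meant.

How it is judged:
By the outcome, as a careful person would: the job done as asked, in the order asked, and still so for the second after the job is handed in, with the robot touching nothing.
It also fails if it takes over 72 s, if anything falls off the work surface, if the arm or the gripper's body presses on something with over 40 N, if the wrist force passes 120 N, or if a joint passes its speed limit or range.

## Working session

There is one attempt and no reset: what is moved stays moved. The work goes in short steps, each a Python script; the robot and the scene stay as the last script left them, time stands still between calls to the robot, and variables do not carry over. Pictures are saved under pics/ and viewed, and the job is handed in when it is done.

```bash
ls; mkdir -p pics; python3 - <<'E'
from bench import robot
import cv2,numpy as np
for n in ("top","side"):
    d=robot.get_image(n)
    np.savez(f"{n}0.npz",**d)
    cv2.imwrite(f"pics/{n}0.png",d["color"][:,:,::-1])
    print(n,d["intrinsics"].tolist(),np.round(d["camera_from_world"],4).tolist())
s=robot.sense();print({k:np.round(v,3).tolist() for k,v in s.items()})
E
```

```text
pics
top [[423.078579196585, 0.0, 287.743334465699], [0.0, 423.078579196585, 207.63041119802548], [0.0, 0.0, 1.0]] [[0.0282, -0.9996, -0.0005, -0.0411], [-0.988, -0.0278, -0.1516, 0.5072], [0.1516, 0.0047, -0.9884, 1.3507], [0.0, 0.0, 0.0, 1.0]]
side [[499.84301078051476, 0.0, 282.6349274530861], [0.0, 499.84301078051476, 206.41197976831788], [0.0, 0.0, 1.0]] [[0.967, -0.2546, -0.0126, -0.4794], [-0.175, -0.6272, -0.7589, 0.1637], [0.1853, 0.7361, -0.651, 1.5082], [0.0, 0.0, 0.0, 1.0]]
{'time': 0.1, 'qpos': [1.311, 0.69, -0.195, 1.566, 0.157, 0.902, -0.215], 'joint_vel': [-0.0, 0.0, 0.001, -0.002, 0.001, -0.002, 0.001], 'joint_efforts': [-0.003, -52.85, -1.272, -15.384, -0.053, 0.002, 0.0], 'position': [0.181, -0.598, 0.238], 'eef_rot': [-0.699, -0.104, 0.7, -0.103], 'force': [-0.176, -0.421, 0.263], 'torque': [0.035, -0.024, 0.019], 'gripper_width': 0.998}
```

View pics/top0.png

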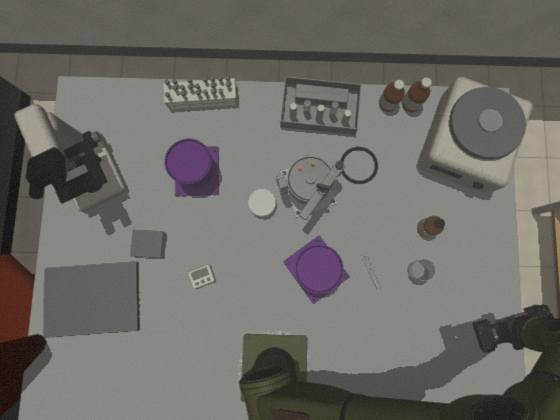

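View pics/side0.png

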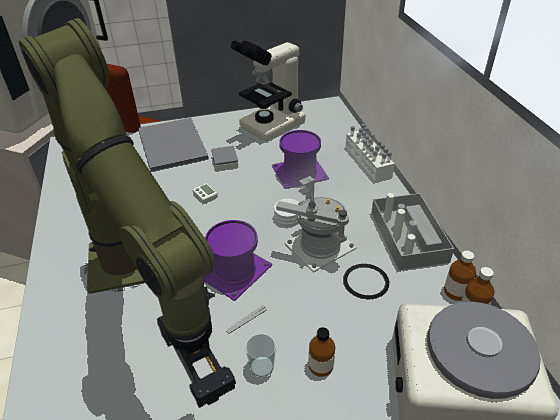

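The top view shows three jar-shaped things: purple ones at (190,165) and (320,268), and a grey steel one with a bridge at (312,182). The purple ones are excluded, so the steel one is meant. I'll enlarge it to confirm.

```bash
python3 - <<'E'
import cv2,numpy as np
t=cv2.imread("pics/top0.png")[135:235,255:385]; s=cv2.imread("pics/side0.png")[165:275,255:365]
cv2.imwrite("pics/tc0.png",cv2.resize(t,None,fx=6,fy=6,interpolation=cv2.INTER_CUBIC))
cv2.imwrite("pics/sc0.png",cv2.resize(s,None,fx=5.4,fy=5.4,interpolation=cv2.INTER_CUBIC))
E
```

```text
(no output)
```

View pics/tc0.png

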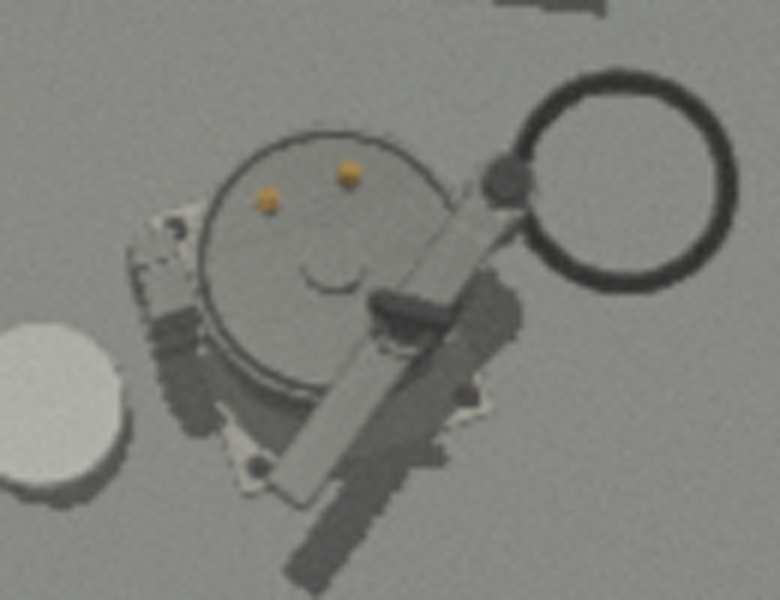

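View pics/sc0.png

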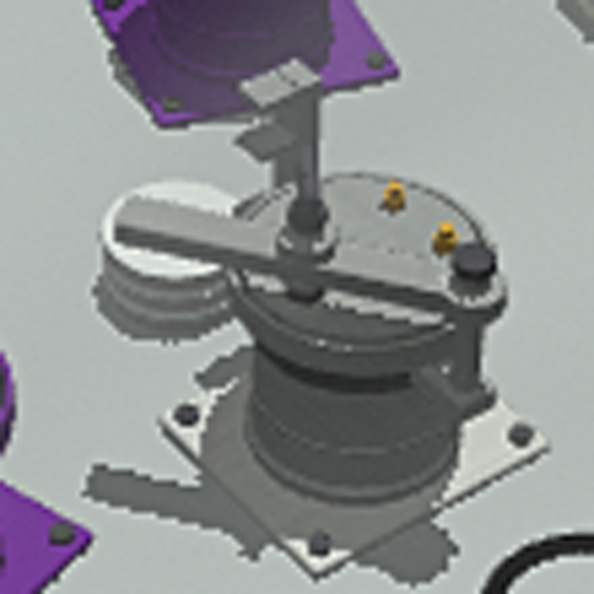

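Steel jar confirmed: its cap nut is at top (339.7,165), the spade at (324,186), the bar end near (306,217), the keeper near (281,178), and the orange vent stubs on the far side. Next I'll measure these.

```bash
cat > h.py <<'E'
import cv2,numpy as np
def load(f): return dict(np.load(f))
def ray(d,u,v):
    K=d["intrinsics"];T=d["camera_from_world"];R=T[:3,:3];t=T[:3,3]
    o=-R.T@t; r=R.T@np.linalg.solve(K,np.array([u,v,1.])); return o,r
def onplane(d,u,v,z):
    o,r=ray(d,u,v); return o+r*(z-o[2])/r[2]
def proj(d,p):
    T=d["camera_from_world"];c=T[:3,:3]@np.asarray(p)+T[:3,3];q=d["intrinsics"]@c;return q[:2]/q[2]
def tri(d1,p1,d2,p2):
    o1,r1=ray(d1,*p1);o2,r2=ray(d2,*p2)
    r1/=np.linalg.norm(r1);r2/=np.linalg.norm(r2)
    s=np.linalg.lstsq(np.stack([r1,-r2],1),o2-o1,rcond=None)[0]
    a=o1+s[0]*r1;b=o2+s[1]*r2
    return (a+b)/2,np.linalg.norm(a-b)
def points(d):
    z=d["z_map"];h,w=z.shape;u,v=np.meshgrid(np.arange(w),np.arange(h))
    K=d["intrinsics"];c=np.stack([(u-K[0,2])/K[0,0]*z,(v-K[1,2])/K[1,1]*z,z],-1)
    T=d["camera_from_world"];return (c-T[:3,3])@T[:3,:3]
E
python3 - <<'E'
from h import *
t=load("top0.npz");s=load("side0.npz")
P=points(t);Q=points(s)
g=t["color"].max(2).astype(int)
np.set_printoptions(linewidth=250,suppress=True,precision=3)
print("gray cap/spade");print(g[158:174,332:348]);print(g[180:196,314:334])
print("z mm cap");print((P[158:174,332:348,2]*1000).astype(int))
print("z mm spade");print((P[180:198,314:334,2]*1000).astype(int))
for n,d,X,(v0,v1,u0,u1) in (("top",t,P,(130,240,255,390)),("side",s,Q,(160,280,250,370))):
    c=d["color"].astype(int);m=(c[...,0]-c[...,2]>60);m2=np.zeros_like(m);m2[v0:v1,u0:u1]=m[v0:v1,u0:u1]
    k,l,st,ce=cv2.connectedComponentsWithStats(m2.astype(np.uint8));print(n,"orange",st[1:,4],ce[1:])
    z=X[...,2]; mk=np.zeros_like(m); mk[v0:v1,u0:u1]=True
    for lo,hi in ((.19,.206),(.176,.189),(.206,.25)):
        mm=(mk&(z>lo)&(z<hi)).astype(np.uint8)
        k,l,st,ce=cv2.connectedComponentsWithStats(mm)
        for i in range(1,k):
            if st[i,4]>6: print(n,lo,hi,st[i],ce[i],np.median(X[l==i],0))
E
```

```text
gray cap/spade
[[134 136 137 136 135 137 136 134 121  78  55  51  84 127 135 135]
 [136 135 134 137 134 135 139 138 100  65  50  60 118 134 137 136]
 [137 138 138 136 135 127 119 111  87  59  51  66 123 135 133 137]
 [135 138 135 133 124 110  91  83  77  68  61  77 124 138 139 133]
 [134 135 125 122 104  82  78  75  77  76  84 111 135 136 138 135]
 [136 132 125 117  87  73  78  74  73  77  80  96 131 138 137 133]
 [134 132 127 101  83  77  77  74  71  73  75  92 124 133 137 137]
 [121 116 122  89  73  76  76  76  78  76  73  89 116 138 136 129]
 [114 116 124  88  64  76  76  75  79  73  75  92 114 133 137 135]
 [107 117 126  98  72  65  76  77  73  68  72 113 118 130 136 136]
 [123 130 129 125  93  76  64  63  65  69  79 113 127 134 138 137]
 [126 134 129 127 101  85  84  87  84  83  82  99 126 137 140 138]
 [129 127 126 128 125 127 141 130 123 124  95  76 121 137 134 135]
 [129 125 126 126 123 127 135 126 108  92  70  58  92 129 136 136]
 [132 127 124 122 126 123 127 104  89  74  61  55  72 119 137 140]
 [133 127 129 127 126 125 118  93  77  82  66  54  59  96 128 140]]
[[126 109 12
[... 4617 characters left out ...]
8 -0.156  0.182]
top 0.176 0.189 [299 190  25  30 268] [310.571 204.627] [ 0.496 -0.094  0.183]
top 0.206 0.25 [316 183  15   9  78] [322.577 186.731] [ 0.542 -0.125  0.231]
side orange [10 10] [[327.4 200.2]
 [337.  207.3]]
side 0.19 0.206 [299 176  15  10  93] [306.355 180.656] [ 0.567 -0.015  0.197]
side 0.19 0.206 [306 205  12   8  58] [311.362 208.655] [ 0.543 -0.136  0.193]
side 0.19 0.206 [338 210   9   8  54] [342.278 213.148] [ 0.618 -0.182  0.2  ]
side 0.176 0.189 [307 183   7   4  17] [310.647 184.529] [ 0.58  -0.016  0.18 ]
side 0.176 0.189 [276 201  73  23 498] [311.691 211.904] [ 0.546 -0.14   0.182]
side 0.206 0.25 [308 192   8  16  72] [311.5   200.056] [ 0.543 -0.138  0.232]
```

```bash
python3 - <<'E'
from h import *
np.set_printoptions(suppress=True,precision=4)
t=load("top0.npz");s=load("side0.npz")
pt,ps=(339.08,164.36),(342.28,213.15)
print("cap",onplane(t,*pt,.201),onplane(s,*ps,.201),tri(t,pt,s,ps))
print("keeper",onplane(t,281.55,180.1,.198),onplane(s,306.36,180.66,.198))
for a,b in (((312.8,162.6),(337,207.3)),((299.167,167.667),(327.4,200.2))): print("stub",tri(t,a,s,b))
# known bench points visible: spare gasket, timer for cam comparison
for n,d in(("top",t),("side",s)):
    c=d["color"].astype(int);X=points(d);m=(c.max(2)<75)&(X[...,2]<.02)&(X[...,2]>-.02)
    r=m&(np.hypot(X[...,0]-.62,X[...,1]+.23)<.09)
    v,u=np.nonzero(r);e=cv2.minEnclosingCircle(np.stack([onplane(d,a,b,.005)[:2]*1000 for a,b in zip(u,v)]).astype(np.float32));print(n,"ring",e,len(u))
# robot TCP projections
p=[.181,-.598,.239];print(proj(t,p),proj(s,p))
# flange top edge circle
for n,d,(v0,v1,u0,u1) in(("top",t,(130,230,255,390)),("side",s,(160,280,250,370))):
    X=points(d);z=X[...,2];m=np.zeros(z.shape,bool);m[v0:v1,u0:u1]=True
    m&=(z>.13)&(z<.148); xy=X[m][:,:2]
    xy=np.stack([onplane(d,a,b,.138)[:2]*1000 for b,a in zip(*np.nonzero(m))]).astype(np.float32)
    print(n,"flange",cv2.minEnclosingCircle(xy),len(xy))
E
```

```text
cap [ 0.6162 -0.1749  0.201 ] [ 0.6174 -0.1838  0.201 ] (array([ 0.6194, -0.176 ,  0.1935]), np.float64(0.0024974369514257407))
keeper [ 0.5648 -0.0071  0.198 ] [ 0.5665 -0.0158  0.198 ]
stub (array([ 0.6341, -0.1005,  0.1487]), np.float64(0.0016472828632554228))
stub (array([ 0.6182, -0.0591,  0.1457]), np.float64(0.002703656098299205))
top ring ((665.3865356445312, -262.6461486816406), 62.85681915283203) 132
side ring ((617.1812744140625, -229.3116912841797), 92.86628723144531) 234
[496.3534 322.2806] [200.6787 378.471 ]
top flange ((583.0409545898438, -77.8302993774414), 86.5634765625) 1297
side flange ((504.90496826171875, -129.851806640625), 161.18455505371094) 888
```

```bash
python3 - <<'E'
import cv2
a=cv2.imread("pics/top0.png")[285:375,455:555];b=cv2.imread("pics/side0.png")[310:410,150:250]
a=cv2.resize(a,(400,360));b=cv2.resize(b,(400,400));a=cv2.copyMakeBorder(a,0,40,0,0,0);cv2.imwrite("pics/grip0.png",cv2.hconcat([a,b]))
E
```

```text
(no output)
```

View pics/grip0.png

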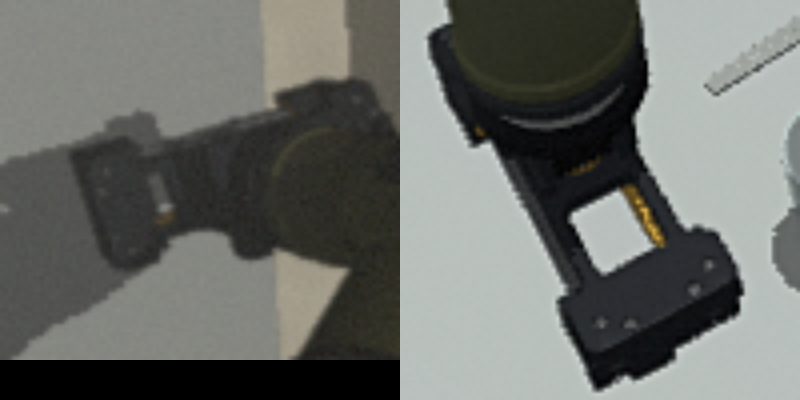

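```bash
python3 - <<'E'
from h import *
np.set_printoptions(suppress=True,precision=4)
t=load("top0.npz");P=points(t);z=P[...,2]
def cast(m,zz): return np.stack([onplane(t,a,b,zz)[:2] for b,a in zip(*np.nonzero(m))])
M=np.zeros(z.shape,bool);M[130:240,255:390]=True
# flange
m=M&(z>.130)&(z<.1475);k,l,st,ce=cv2.connectedComponentsWithStats(m.astype(np.uint8));i=1+np.argmax(st[1:,4]);m=l==i
cn=max(cv2.findContours(m.astype(np.uint8),cv2.RETR_EXTERNAL,cv2.CHAIN_APPROX_NONE)[0],key=len)[:,0]
b=np.array([onplane(t,u,v,.138)[:2] for u,v in cn])
from scipy.optimize import least_squares
c=least_squares(lambda p:np.hypot(*(b-p[:2]).T)-p[2],[.59,-.09,.073],loss="soft_l1",f_scale=.001).x;print("flange circ",c)
r=least_squares(lambda p:np.hypot(*(b-p).T)-.072,[.59,-.09],loss="soft_l1",f_scale=.001).x;print("fixed r",r)
# bar: free end part
m=M&(z>.174)&(z<.1895);k,l,st,ce=cv2.connectedComponentsWithStats(m.astype(np.uint8))
for i in range(1,k):
    if st[i,4]>100:
        xy=cast(l==i,.183);print("bar",cv2.minAreaRect((xy*1000).astype(np.float32)),xy.mean(0))
piv=np.array([.6162,-.1749])
m=M&(z>.174)&(z<.1895)&(np.arange(420)[:,None]>195);xy=cast(m,.183)
w=cv2.fitLine((xy*1000).astype(np.float32),cv2.DIST_L2,0,.01,.01).ravel();print("line",w)
d=xy.mean(0)-piv;print("dir piv->end",d/np.linalg.norm(d),np.linalg.norm(d), "far",np.linalg.norm(xy-piv,axis=1).max())
m=M&(z>.226)&(z<.245);xy=cast(m,.235);print("spade top",cv2.minAreaRect((xy*1000).astype(np.float32)),xy.mean(0), m.sum())
w=cv2.fitLine((xy*1000).astype(np.float32),cv2.DIST_L2,0,.01,.01).ravel();print(w,np.degrees(np.arctan2(w[1],w[0])), np.median(z[m]))
m=M&(z>.19)&(z<.206)&(np.arange(560)[None]<300);xy=cast(m,.198);print("keeper",cv2.minAreaRect((xy*1000).astype(np.float32)),xy.mean(0))
# bar height, bias
for zz,box in ((.0,(225,235,290,300)),):print(np.median(z[box[0]:box[1],box[2]:box[3]]))
for n,(u,v) in dict(purp1=(190,160),purp2=(318,268)).items():print(n,P[v,u],np.percentile(z[v-30:v+30,u-30:u+30],98))
E
```

```text
flange circ [ 0.5911 -0.086   0.0655]
fixed r [ 0.5865 -0.0918]
bar ((591.6719970703125, -160.39190673828125), (33.799591064453125, 86.80431365966797), 59.882606506347656) [ 0.5893 -0.1566]
bar ((497.99951171875, -95.11944580078125), (26.003549575805664, 94.892578125), 56.03386306762695) [ 0.4965 -0.0942]
line [  0.8066  -0.5911 491.2917 -91.2846]
dir piv->end [-0.831   0.5563] 0.15031177266050277 far 0.1902549182064535
spade top ((543.0662841796875, -126.00968170166016), (41.22307586669922, 10.748679161071777), 75.31883239746094) [ 0.543 -0.126] 56
[   0.2543    0.9671  542.972  -125.9668] 75.26505 0.232571755775111
keeper ((564.7286987304688, -7.123174667358398), (41.70674133300781, 23.248123168945312), 19.871339797973633) [ 0.5648 -0.0071]
-0.00020181795507053147
purp1 [0.6356 0.2816 0.1309] 0.13938253207414528
purp2 [ 0.3135 -0.1232  0.1295] 0.13895567757653515
```

The top view agrees with itself: spade 88.0 mm from the pivot, bar end 190 mm from it, flange fit near (0.587,-0.092). That puts the bridge about 0.64 rad open. I'll move to a tilted pose behind the bar, then check the cameras against the gripper.

```bash
cat >> h.py <<'E'
from scipy.spatial.transform import Rotation as Ro
PIV=np.array([.6162,-.1749])
def pushpose(phi,back,z,r=.133,tilt=np.radians(35),piv=PIV):
    e=np.array([np.cos(phi),np.sin(phi),0]);m=np.array([np.sin(phi),-np.cos(phi),0])
    x=m*np.sin(tilt)-np.array([0,0,1])*np.cos(tilt);y=-e;zz=np.cross(x,y)
    p=np.r_[piv,z]+r*e-m*back;p[2]=z
    return p,Ro.from_matrix(np.stack([x,y,zz],1)).as_quat()
E
python3 - <<'E'
from h import *
from bench import robot
np.set_printoptions(suppress=True,precision=3)
for ph in (146.2,130,110):
    for z in (.17,.28): print(ph,z,robot.ik(*pushpose(np.radians(ph),.05 if ph>140 else .021,z)))
p,q=pushpose(np.radians(146.2),.055,.28)
robot.movep(p,q)
robot.move_gripper(0.0,grip_force=10)
s=robot.sense();print(p,s["time"],s["position"],s["qpos"],s["force"],s["torque"],s["gripper_width"])
for n in ("top","side"):
    d=robot.get_image(n);np.savez(f"{n}1.npz",**d);cv2.imwrite(f"pics/{n}1.png",d["color"][:,:,::-1]);print(proj(d,s["position"]))
a=cv2.imread("pics/top1.png")[120:270,220:420];b=cv2.imread("pics/side1.png")[120:270,200:400]
cv2.imwrite("pics/c1.png",cv2.hconcat([cv2.resize(a,None,fx=2,fy=2),cv2.resize(b,None,fx=2,fy=2)]))
E
```

```text
146.2 0.17 [ 1.05   0.843 -0.798  2.092 -0.139  0.309  0.016]
146.2 0.28 [ 1.095  0.639 -0.835  1.997 -0.262  0.57   0.022]
130 0.17 [ 1.078  1.011 -1.24   2.235  1.651  0.43  -2.146]
130 0.28 [ 0.928  0.568 -0.813  2.14  -0.403  0.24  -0.22 ]
110 0.17 [ 0.578  0.746 -0.618  2.336  2.895  0.398  2.385]
110 0.28 [ 0.615  0.488 -0.617  2.226  3.041  0.049  2.157]
[ 0.475 -0.147  0.28 ] 3.3167 [ 0.475 -0.147  0.28 ] [ 1.105  0.639 -0.836  1.996 -0.26   0.577  0.028] [-0.928 -0.367 -0.73 ] [-0.452  0.255  0.037] 0.00357086900880916
[331.595 207.404]
[287.91  191.088]
```

View pics/c1.png

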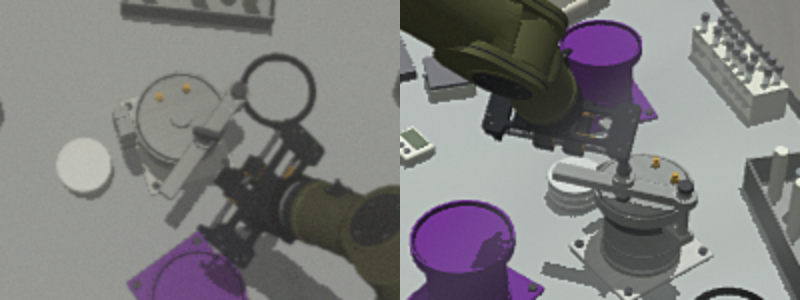

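The top crop shows the shut fingertips near (225,178), close to the projected TCP (223,175). IK flips the wrist for the last part of the swing, so I'll look for a tilt and yaw that stay in one branch.

```bash
python3 - <<'E'
from h import *
from bench import robot
np.set_printoptions(suppress=True,precision=2)
for tilt in (10,20,30):
  for off in (0,18,36):
    print("tilt",tilt,"off",off)
    for ph,bk in ((146.2,.055),(128,.021),(109,.021)):
      p,_=pushpose(np.radians(ph),bk,.172); _,q=pushpose(np.radians(ph+off),bk,.172,tilt=np.radians(tilt))
      print("   ",ph,robot.ik(p,q))
E
```

```text
tilt 10 off 0
    146.2 [ 0.51  0.64 -0.3   2.05  0.03  0.42 -0.35]
    128 [ 0.21  0.63 -0.1   2.05 -0.19  0.35 -0.6 ]
    109 [-0.06  0.66  0.18  2.01 -0.52  0.37 -0.68]
tilt 10 off 18
    146.2 [ 0.57  0.67 -0.41  2.    0.15  0.52 -0.16]
    128 [ 0.33  0.65 -0.25  2.   -0.01  0.43 -0.45]
    109 [ 0.12  0.66 -0.05  1.97 -0.22  0.4  -0.64]
tilt 10 off 36
    146.2 [ 0.62  0.7  -0.51  1.95  0.26  0.62  0.04]
    128 [ 0.4   0.68 -0.37  1.94  0.11  0.53 -0.26]
    109 [ 0.24  0.68 -0.22  1.92 -0.03  0.47 -0.5 ]
tilt 20 off 0
    146.2 [ 0.74  0.69 -0.5   2.07 -0.08  0.36 -0.17]
    128 [ 0.47  0.65 -0.36  2.14 -0.29  0.16 -0.43]
    109 [ 0.22  0.63 -0.18  2.14 -0.6   0.06 -0.56]
tilt 20 off 18
    146.2 [ 0.78  0.73 -0.58  1.97  0.05  0.54  0.01]
    128 [ 0.56  0.69 -0.46  2.05 -0.11  0.33 -0.27]
    109 [ 0.36  0.66 -0.3   2.07 -0.32  0.19 -0.49]
tilt 20 off 36
    146.2 [ 0.79  0.78 -0.65  1.88  0.17  0.72  0.18]
    128 [ 0.61  0.73 -0.55  1.94  0.02  0.51 -0.1 ]
    109 [ 0.46  0.7  -0.42  1.98 -0.13  0.35 -0.34]
tilt 30 off 0
    146.2 [ 0.96  0.77 -0.69  2.09 -0.17  0.33  0.01]
    128 [ 1.02  0.98 -1.25  2.21  1.53  0.52 -2.13]
    109 [ 0.41  0.68 -0.41  2.28  3.07  0.24  2.12]
tilt 30 off 18
    146.2 [ 0.95  0.82 -0.72  1.94 -0.03  0.58  0.14]
    128 [ 0.79  0.77 -0.67  2.08 -0.2   0.25 -0.1 ]
    109 [ 0.93  0.99 -1.25  2.15  1.55  0.56 -2.2 ]
tilt 30 off 36
    146.2 [ 0.92  0.88 -0.76  1.81  0.1   0.82  0.28]
    128 [ 0.79  0.82 -0.7   1.93 -0.06  0.52  0.04]
    109 [ 0.69  0.78 -0.64  2.03 -0.21  0.25 -0.17]
```

```bash
cat >> h.py <<'E'
def pp2(phi,back,z,r=.143,tilt=0.,sg=1,off=0.,piv=PIV):
    e=np.array([np.cos(phi),np.sin(phi),0]);m=np.array([np.sin(phi),-np.cos(phi),0])
    f=phi+off;ee=np.array([np.cos(f),np.sin(f),0]);mm=np.array([np.sin(f),-np.cos(f),0])
    x=-ee*np.sin(tilt)-np.array([0,0,1])*np.cos(tilt);y=sg*mm;zz=np.cross(x,y)
    p=np.r_[piv,z]+r*e-m*back;p[2]=z
    return p,Ro.from_matrix(np.stack([x,y,zz],1)).as_quat()
E
python3 - <<'E'
from h import *
from bench import robot
np.set_printoptions(suppress=True,precision=2)
for tilt in (0,10):
  for sg in (1,-1):
    print("tilt",tilt,"sg",sg)
    for ph,bk,z in ((146.2,.065,.28),(146.2,.065,.172),(128,.03,.172),(107,.03,.172)):
      print("   ",ph,robot.ik(*pp2(np.radians(ph),bk,z,tilt=np.radians(tilt),sg=sg)))
E
```

```text
tilt 0 sg 1
    146.2 [ 0.77  0.56 -0.88  1.9   0.54  0.93  0.61]
    146.2 [ 0.64  0.7  -0.69  2.03  0.72  0.67  0.46]
    128 [ 0.39  0.69 -0.53  1.96  0.56  0.64  0.16]
    107 [ 0.23  0.7  -0.38  1.86  0.4   0.66 -0.09]
tilt 0 sg -1
    146.2 [-0.07  0.48  0.45  1.94 -0.29  0.78 -1.62]
    146.2 [-0.15  0.71  0.62  2.07 -0.75  0.59 -1.16]
    128 [-0.42  0.83  0.89  2.   -0.95  0.79 -1.43]
    107 [-0.46  0.86  0.87  1.9  -0.9   0.83 -1.95]
tilt 10 sg 1
    146.2 [ 0.69  0.46 -0.76  2.05  0.67  0.7   0.48]
    146.2 [ 0.43  0.6  -0.41  2.2   0.97  0.38  0.18]
    128 [ 0.17  0.63 -0.29  2.09  0.76  0.46 -0.09]
    107 [ 0.02  0.67 -0.19  1.93  0.54  0.59 -0.29]
tilt 10 sg -1
    146.2 [-0.31  0.47  0.73  2.1  -0.52  0.56 -1.4 ]
    146.2 [-0.1   0.63  0.43  2.22 -0.85  0.25 -1.1 ]
    128 [-0.41  0.72  0.65  2.12 -0.79  0.4  -1.66]
    107 [-0.62  0.91  0.99  1.96 -0.93  0.72 -1.98]
```

Jaw axis across the bar with the tool vertical and r = 143 mm gives one smooth IK branch and keeps the gripper body clear of the spade. I'll use that.

```bash
python3 - <<'E'
from h import *
from bench import robot
np.set_printoptions(suppress=True,precision=4)
ph=np.radians(146.2)
robot.movep(*pp2(ph,.065,.26))
p,q=pp2(ph,.065,.172)
print(robot.servo_line(p,rate=.1,f_stop=8))
s=robot.sense();print(s["time"],p,s["position"],s["force"])
for n in ("top","side"):
    d=robot.get_image(n);np.savez(f"{n}2.npz",**d);cv2.imwrite(f"pics/{n}2.png",d["color"][:,:,::-1]);print(proj(d,s["position"]))
a=cv2.imread("pics/top2.png")[130:250,250:390];b=cv2.imread("pics/side2.png")[140:260,230:370]
cv2.imwrite("pics/c2.png",cv2.hconcat([cv2.resize(x,(400,343),interpolation=cv2.INTER_CUBIC) for x in (a,b)]))
E
```

```text
False
5.2583 [ 0.4612 -0.1494  0.172 ] [ 0.4616 -0.1494  0.1724] [0.8886 0.1052 0.3783]
[328.7572 217.4828]
[283.6548 223.0576]
```

View pics/c2.png

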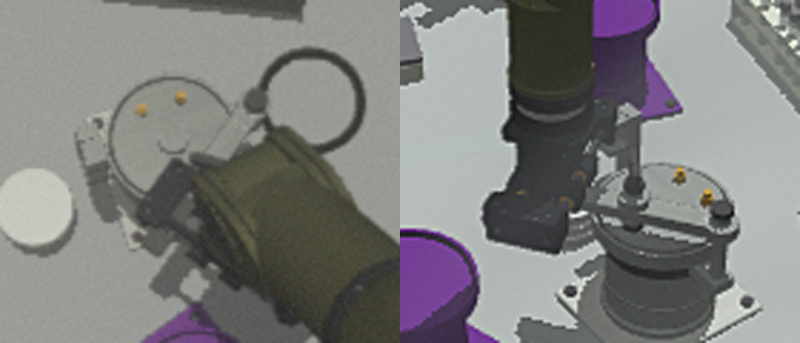

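The shut fingers are down behind the bar's outer part and the body is clear of the spade, which sits at side crop (633,190). Next: advance until contact.

```bash
python3 - <<'E'
from h import *
from bench import robot
np.set_printoptions(suppress=True,precision=4)
ph=np.radians(146.2)
f0=robot.sense()["force"]
p,q=pp2(ph,.022,.172)
h=robot.servo_line(p,rate=.04,f_stop=3)
s=robot.sense();m=np.array([np.sin(ph),-np.cos(ph)]);e=np.array([np.cos(ph),np.sin(ph)])
d=np.asarray(s["position"])[:2]-PIV
print(h,s["time"],"back",-d@m,"r",d@e,np.asarray(s["force"])-f0)
E
```

```text
True 6.2583 back 0.026530548797674754 r 0.1433547681199839 [0.2528 0.5501 0.7501]
```

```bash
python3 - <<'E'
from h import *
from bench import robot
np.set_printoptions(suppress=True,precision=3)
for a in (141,135,129,123,117,113):
    p,q=pp2(np.radians(a),.0265,.172)
    h=robot.servo_line(p,rate=.05,rotation=q,f_stop=18)
    s=robot.sense();print(a,h,s["time"],np.asarray(s["position"])-p,s["force"])
    if h:break
d=robot.get_image("top");np.savez("top3.npz",**d);cv2.imwrite("pics/top3.png",cv2.resize(d["color"][130:250,250:390,::-1],(700,600),interpolation=cv2.INTER_CUBIC))
E
```

```text
141 False 6.6833 [-0.001 -0.    -0.   ] [-1.804 -1.227 -1.818]
135 False 7.1417 [-0.  0. -0.] [-1.852 -1.104 -0.607]
129 False 7.6 [0. 0. 0.] [-2.15   0.217 -1.248]
123 False 8.0583 [0. 0. 0.] [-0.85  -0.765 -0.767]
117 False 8.5167 [0. 0. 0.] [-0.87  -0.27  -0.798]
113 False 8.8667 [0. 0. 0.] [-0.783  0.595 -0.351]
```

View pics/top3.png

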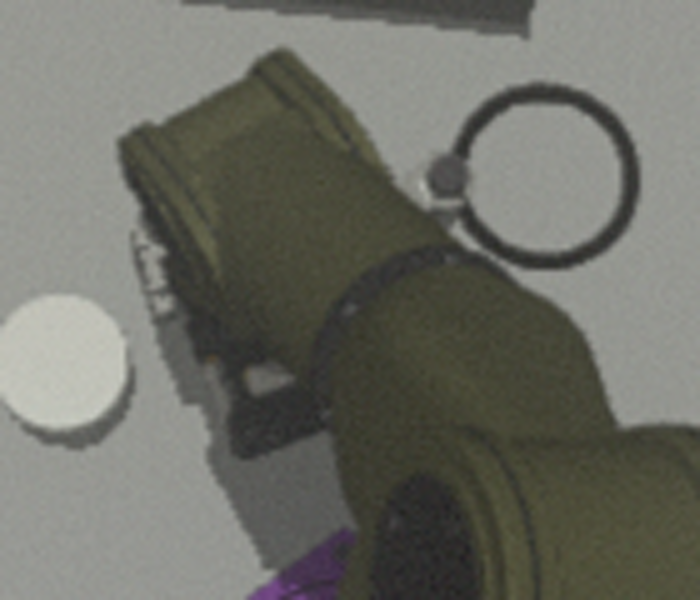

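```bash
python3 - <<'E'
from h import *
from bench import robot
np.set_printoptions(suppress=True,precision=3)
for a in (111.5,110,108.5,107,105.5,104,102.5):
    p,q=pp2(np.radians(a),.0265,.172)
    h=robot.servo_line(p,rate=.025,rotation=q,f_stop=12)
    s=robot.sense();d=np.asarray(s["position"])[:2]-PIV
    m=np.array([np.sin(np.radians(a)),-np.cos(np.radians(a))])
    print(a,h,round(s["time"],2),np.asarray(s["position"])-p,s["force"], np.asarray(s["force"])[:2]@m)
    if h or abs(np.asarray(s["force"])[:2]@m)>12:break
n="side"
d=robot.get_image("side");np.savez("side3.npz",**d);cv2.imwrite("pics/side3.png",cv2.resize(d["color"][140:260,230:370,::-1],(700,600),interpolation=cv2.INTER_CUBIC))
E
```

```text
111.5 False 9.22 [-0. -0.  0.] [-3.245 -0.156  0.841] -3.076745572482133
110 False 9.52 [ 0.  0. -0.] [-1.992 -0.717  1.235] -2.1169056823460863
108.5 True 9.73 [-0.003 -0.001 -0.001] [-0.415 -0.703  0.351] -0.6162742082584011
```

View pics/side3.png

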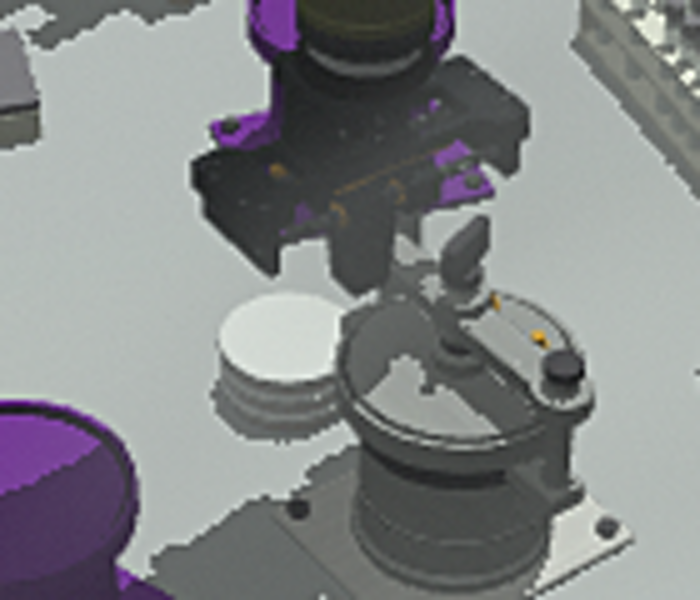

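The bar stopped at about 109.7°, which is the home angle predicted from the flange and keeper. I'll push once more, slightly firmer, to prove it is the hard stop, then back off and look.

```bash
python3 - <<'E'
from h import *
from bench import robot
np.set_printoptions(suppress=True,precision=4)
a=np.radians(109.7);m=np.array([np.sin(a),-np.cos(a),0])
s0=robot.sense();p0=np.asarray(s0["position"])
h=robot.servo_line(p0+m*.012,rate=.02,f_stop=20)
s=robot.sense();print(h,"advance",(np.asarray(s["position"])-p0)@m,s["force"])
d=np.asarray(s["position"])[:2]-PIV;print("back if 109.7",-d@m[:2],"r",d@[np.cos(a),np.sin(a)],s["time"])
p=np.asarray(s["position"])-m*.05
robot.servo_line(p,rate=.12)
robot.servo_line(p+[0,0,.10],rate=.15)
p2=np.array([.40,-.22,.30]); 
robot.servo_line(p2,rate=.25)
s=robot.sense();print(s["time"],s["position"],s["qpos"])
for n in ("top","side"):
    d=robot.get_image(n);np.savez(f"{n}4.npz",**d);cv2.imwrite(f"pics/{n}4.png",d["color"][:,:,::-1])
a=cv2.imread("pics/top4.png")[130:250,250:390];b=cv2.imread("pics/side4.png")[140:260,230:370]
cv2.imwrite("pics/c4.png",cv2.hconcat([cv2.resize(x,(400,343),interpolation=cv2.INTER_CUBIC) for x in (a,b)]))
E
```

```text
True advance -0.00011439882560224313 [-0.0196 -0.1126 -0.2143]
back if 109.7 0.02708761716785592 r 0.14347260477638313 10.2417
12.5 [ 0.4006 -0.2187  0.2997] [ 0.8516  0.4531 -0.6873  1.9383  0.3775  0.9007  0.2928]
```

View pics/c4.png

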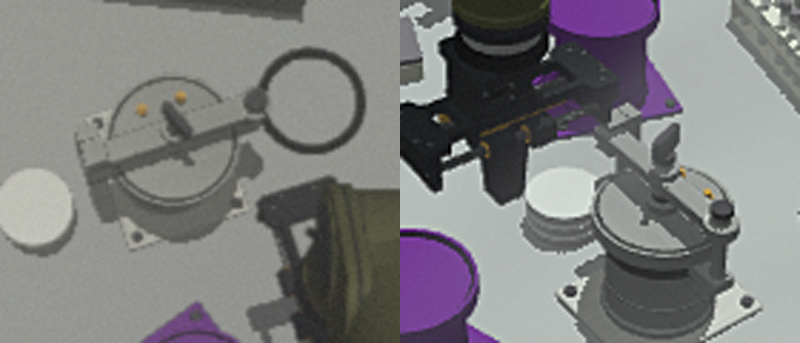

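The bridge is home: in the top view the bar runs from the cap nut (255,100) through the lid centre into the keeper (90,152), and it did not advance under the 20 N push. Next I'll measure the spade.

```bash
python3 - <<'E'
from h import *
np.set_printoptions(suppress=True,precision=4)
t=load("top4.npz");P=points(t);z=P[...,2]
def cast(m,zz): return np.stack([onplane(t,a,b,zz)[:2] for b,a in zip(*np.nonzero(m))])
M=np.zeros(z.shape,bool);M[155:190,300:325]=True
for lo in (.222,.226,.229):
    m=M&(z>lo)&(z<.245);xy=cast(m,.234)
    w=cv2.fitLine((xy*1000).astype(np.float32),cv2.DIST_L2,0,.01,.01).ravel()
    print(lo,m.sum(),"rect",cv2.minAreaRect((xy*1000).astype(np.float32)),xy.mean(0),np.degrees(np.arctan2(w[1],w[0])),np.median(z[m]))
M[:]=False;M[130:230,255:345]=True
m=M&(z>.174)&(z<.1895);xy=cast(m,.183);w=cv2.fitLine((xy*1000).astype(np.float32),cv2.DIST_L2,0,.01,.01).ravel();print("bar",w,np.degrees(np.arctan2(w[1],w[0])))
M[:]=False;M[150:180,330:350]=True
m=M&(z>.19)&(z<.206);print("cap",cast(m,.201).mean(0),m.sum())
E
```

```text
0.222 57 rect ((584.4232177734375, -92.52011108398438), (40.91952896118164, 12.309906005859375), 45.61576843261719) [ 0.5847 -0.0926] 38.088955 0.23338099498672887
0.226 52 rect ((585.6759643554688, -92.30406188964844), (39.995811462402344, 10.987448692321777), 37.51028823852539) [ 0.5856 -0.0924] 39.03153 0.2334689947509766
0.229 46 rect ((585.8798828125, -92.4930191040039), (38.843109130859375, 10.26581859588623), 45.61576461791992) [ 0.5865 -0.0922] 40.50685 0.2338458041856327
bar [  0.3442  -0.9389 586.3631 -96.4153] -69.86744
cap [ 0.6163 -0.1749] 52
```

```bash
cat >> h.py <<'E'
def down(deg):
    a=np.radians(deg);x=np.array([0,0,-1.]);y=np.array([np.cos(a),np.sin(a),0])
    return Ro.from_matrix(np.stack([x,y,np.cross(x,y)],1)).as_quat()
E
python3 - <<'E'
from h import *
from bench import robot
np.set_printoptions(suppress=True,precision=2)
for st in (129,-51):
    for d in (0,45,90,135,180,215): print(st,d,robot.ik([.5861,-.0923,.211],down(st-d)))
E
```

```text
129 0 [ 0.63  0.89 -1.08  1.67  0.86  1.13  1.55]
129 45 [ 0.56  0.82 -0.9   1.67  0.73  1.02  0.88]
129 90 [ 0.47  0.76 -0.7   1.68  0.59  0.93  0.22]
129 135 [ 0.36  0.71 -0.5   1.68  0.43  0.85 -0.42]
129 180 [ 0.24  0.69 -0.28  1.69  0.24  0.8  -1.04]
129 215 [ 0.14  0.68 -0.11  1.7   0.1   0.77 -1.52]
-51 0 [ 0.24  0.69 -0.28  1.69  0.24  0.8  -1.04]
-51 45 [ 0.12  0.68 -0.06  1.7   0.06  0.77 -1.65]
-51 90 [-0.    0.68  0.14  1.71 -0.13  0.76 -2.26]
-51 135 [ 0.69  0.97 -1.26  1.67  0.97  1.26  2.25]
-51 180 [ 0.63  0.89 -1.08  1.67  0.86  1.13  1.55]
-51 215 [ 0.58  0.83 -0.94  1.67  0.76  1.04  1.03]
```

```bash
cat >> h.py <<'E'
def avg(robot,n=10,dt=.02):
    F=[];T=[]
    for _ in range(n):
        robot.pause(dt);s=robot.sense();F.append(s["force"]);T.append(s["torque"])
    return np.mean(F,0),np.mean(T,0),np.std(F,0),np.std(T,0)
E
python3 - <<'E'
from h import *
from bench import robot
np.set_printoptions(suppress=True,precision=3)
C=np.array([.5861,-.0923])
robot.move_gripper(.5,grip_force=12)
robot.movep([*C,.27],down(129))
print(robot.servo_line([*C,.2115],rate=.1,f_stop=8))
s=robot.sense();print(s["time"],s["position"]);print(avg(robot))
d=robot.get_image("side");cv2.imwrite("pics/side5.png",cv2.resize(d["color"][150:240,250:355,::-1],(700,600),interpolation=cv2.INTER_CUBIC))
d=robot.get_image("top");cv2.imwrite("pics/top5.png",cv2.resize(d["color"][130:220,260:365,::-1],(700,600),interpolation=cv2.INTER_CUBIC))
E
```

```text
False
15.3083 [ 0.586 -0.092  0.212]
(array([ 0.149, -0.246,  0.473]), array([ 0.104, -0.111,  0.003]), array([0.482, 0.662, 0.547]), array([0.028, 0.028, 0.025]))
```

View pics/side5.png

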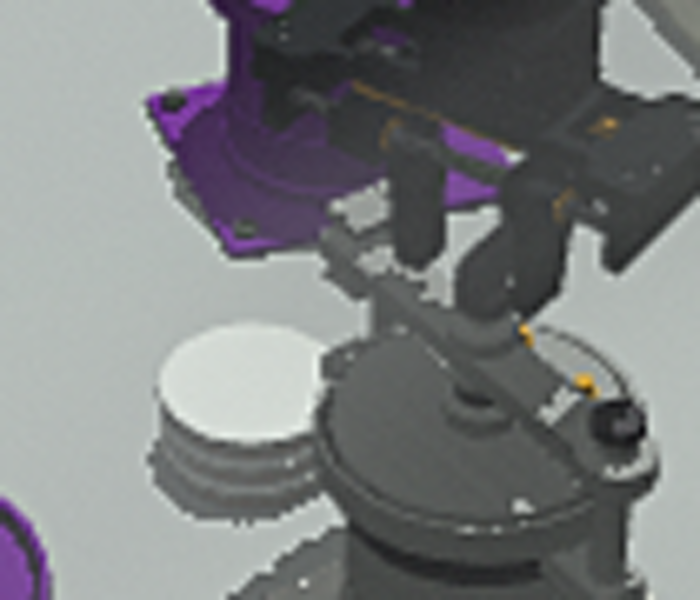

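The fingers straddle the spade at about (490,270), at spade height and clear of the boss. I'll close gently and check the side load.

```bash
python3 - <<'E'
from h import *
from bench import robot
np.set_printoptions(suppress=True,precision=3)
f0,t0,*_=avg(robot,15,.02)
robot.move_gripper(0,grip_force=12)
s=robot.sense();f,t,*_=avg(robot,15,.02)
j=np.array([np.cos(np.radians(129)),np.sin(np.radians(129))])
print(s["time"],"w",s["gripper_width"]*88,s["position"],"dF",f-f0,"dT",t-t0,"jaw",(f-f0)[:2]@j)
np.save("base.npy",np.r_[f0,t0])
d=robot.get_image("side");cv2.imwrite("pics/side6.png",cv2.resize(d["color"][150:240,250:355,::-1],(700,600),interpolation=cv2.INTER_CUBIC))
E
```

```text
16.4333 w 9.655188404158649 [ 0.589 -0.096  0.212] dF [ 7.044 -5.873 -2.665] dT [-1.25  -1.393  0.022] jaw -8.99764626387908
```

View pics/side6.png

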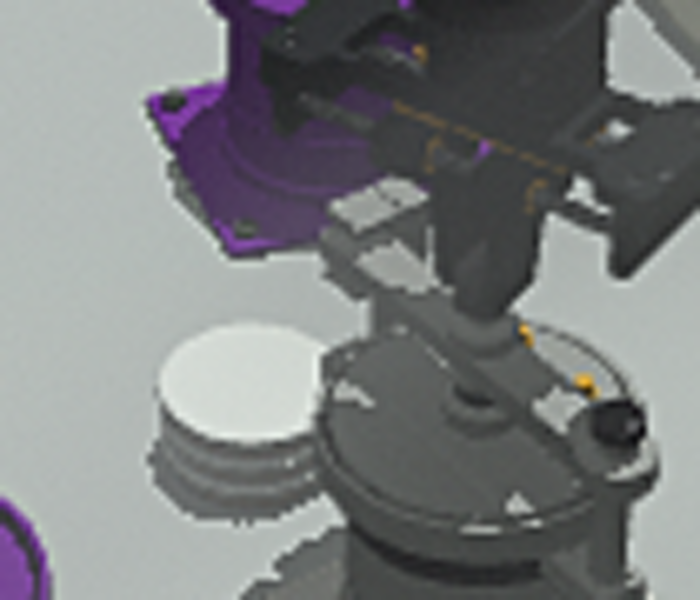

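Closing pulled the arm about 5 mm along the jaw axis with 9 N of side load, so the top camera is biased in y, in the direction the side view suggested. I'll relax the arm onto the true centre line.

```bash
python3 - <<'E'
from h import *
from bench import robot
np.set_printoptions(suppress=True,precision=4)
b=np.load("base.npy")
j=np.array([np.cos(np.radians(129)),np.sin(np.radians(129))])
p0=np.asarray(robot.sense()["position"]);C=np.array([.5861,-.0923]);print(p0,"off j",(p0[:2]-C)@j,"perp",(p0[:2]-C)@[-j[1],j[0]])
k=(p0[:2]-C)@j
for it in range(2):
    robot.servo_line([*(C+j*k),.2115],rate=.05)
    f,t,*_=avg(robot,12,.02);p=np.asarray(robot.sense()["position"]);fj=(f-b[:3])[:2]@j
    print("cmd k",k,"act",(p[:2]-C)@j,"F",f-b[:3],"fj",fj,"T",t-b[3:],robot.sense()["time"])
    if abs(fj)<1.5:break
    k+=fj/2000.
E
```

```text
[ 0.5888 -0.0959  0.2115] off j -0.004504744691840656 perp 0.0001808275487662881
cmd k -0.004504744691840656 act -0.004866285760312572 F [ 1.3753 -1.6458 -0.4265] fj -2.144555506454183 T [-0.3434 -0.2456 -0.03  ] 17.1833
cmd k -0.0055770224450677475 act -0.005035416242905546 F [-0.9046 -0.0707  0.5474] fj 0.5143393367913974 T [ 0.0008  0.2778 -0.0487] 17.6333
```

```bash
python3 - <<'E'
from h import *
from bench import robot
np.set_printoptions(suppress=True,precision=4)
b=np.load("base.npy")
j=np.array([np.cos(np.radians(129)),np.sin(np.radians(129))]);w=np.array([j[1],-j[0]])
C=np.array([.5861,-.0923])-j*.0053
C1=C-w*0+ w*(np.array([0,-.0068])@w)
print(C1)
robot.move_gripper(.3)
robot.servo_line([*C1,.2115],rate=.05)
f0,t0,*_=avg(robot,15,.02)
robot.move_gripper(0,grip_force=25)
f,t,*_=avg(robot,15,.02);p=np.asarray(robot.sense()["position"])
print("act",p,"dF",f-f0,"dT",t-t0,"jaw",(f-f0)[:2]@j,robot.sense()["time"])
np.save("base.npy",np.r_[f0,t0])
ts=robot.sense()["time"]
robot.servo_line([*C1,.2115-6e-3*8/360],rate=.02,rotation=down(129-8))
s=robot.sense();print("dt",s["time"]-ts)
f,t,*_=avg(robot,15,.02);p=np.asarray(s["position"]);a=np.degrees(np.arctan2(*Ro.from_quat(s["eef_rot"]).as_matrix()[[1,0],1]))
print("act",p,a,"dF",f-f0,"dT",t-t0)
E
```

```text
[ 0.5861 -0.0991]
act [ 0.586  -0.0989  0.2115] dF [-0.8458  0.57    0.1603] dT [ 0.1367  0.1667 -0.0107] jaw 0.9752488176318163 19.2167
dt 0.29159999999999897
act [ 0.5857 -0.0984  0.2114] 121.20564755300788 dF [-2.9087  2.7809  0.8935] dT [0.5941 0.6008 0.0003]
```

```bash
cat > turn.py <<'E'
from h import *
from bench import robot
import json
np.set_printoptions(suppress=True,precision=4)
def state():
    return json.load(open("st.json"))
def save(**k): json.dump(k,open("st.json","w"))
def step(C,turned,b,z0=.2115,n=12,rate=.02,jaw0=129):
    z=z0-6e-3*turned/360
    p=robot.sense()["position"]
    robot.servo_line([*C,z],rate=rate,rotation=down(jaw0-turned))
    f,t,*_=avg(robot,n,.015);s=robot.sense();p=np.asarray(s["position"])
    R=Ro.from_quat(s["eef_rot"]).as_matrix();a=np.degrees(np.arctan2(R[1,1],R[0,1]))
    e=p[:2]-C;dF=f-b[:3];tz=t[2]-b[5]
    print(f"turn {turned:.1f} act {jaw0-a:.2f} t {s['time']:.2f} e_mm {np.round(e*1e3,2)} dz {1e3*(p[2]-z):.2f} F {np.round(dF,2)} Tz {tz:.3f}")
    return e,dF,tz,jaw0-a
E
python3 - <<'E'
from turn import *
b=np.load("base.npy");C=np.array([.5861,-.0991]);C=C+np.array([-.0003,.0005])
for tr in (20,32,44,56,68):
    e,F,tz,a=step(C,tr,b)
    if abs(tz)>.08 or np.hypot(*F[:2])>10:break
    C=C+.7*e
save(C=C.tolist(),turned=tr);print(C)
E
```

```text
turn 20.0 act 19.91 t 20.32 e_mm [-0.48  0.97] dz -0.00 F [-3.7   4.04  0.97] Tz -0.027
turn 32.0 act 31.90 t 20.88 e_mm [-0.35  1.27] dz 0.03 F [-3.09  4.18  0.67] Tz -0.006
turn 44.0 act 43.82 t 21.43 e_mm [-0.14  1.37] dz 0.02 F [-2.83  4.8   0.14] Tz -0.026
turn 56.0 act 55.70 t 21.99 e_mm [0.1  1.38] dz 0.03 F [-2.02  4.81 -0.34] Tz -0.021
turn 68.0 act 67.61 t 22.55 e_mm [0.37 1.34] dz 0.03 F [-1.25  5.21 -1.11] Tz -0.004
[ 0.5854 -0.0942]
```

The three grip lines (jaw 129°, 85°, 61°) meet at (0.5898, -0.0961) and agree within 0.1 mm. I'll regrasp there so that the tool axis is the screw axis.

```bash
python3 - <<'E'
from turn import *
C=np.array([.5898,-.0961]);tr=68
robot.move_gripper(.3)
z=.2115-6e-3*tr/360
robot.servo_line([*C,z],rate=.05)
f0,t0,*_=avg(robot,25,.015);b=np.r_[f0,t0];np.save("base.npy",b)
robot.move_gripper(0,grip_force=30)
e,F,tz,a=step(C,tr,b)
s=robot.sense();print("w",s["gripper_width"]*88)
for tr in (76,84):
    e,F,tz,a=step(C,tr,b,n=16)
    if tz>.06 or np.hypot(*F[:2])>10:break
    C=C+.5*e
save(C=C.tolist(),turned=tr);print(C)
E
```

```text
turn 68.0 act 68.00 t 24.50 e_mm [0.05 0.15] dz -0.01 F [ 0.34  0.77 -0.14] Tz 0.021
w 9.674403399458221
turn 76.0 act 75.94 t 25.06 e_mm [0.04 0.12] dz 0.01 F [ 0.63  1.1  -0.55] Tz -0.022
turn 84.0 act 83.94 t 25.62 e_mm [0.03 0.04] dz 0.02 F [ 0.62  0.99 -0.15] Tz -0.021
[ 0.5898 -0.096 ]
```

```bash
python3 - <<'E'
from turn import *
st=state();C=np.array(st["C"]);tr=st["turned"];b=np.load("base.npy")
for tr in np.arange(tr+3,tr+25,3.):
    e,F,tz,a=step(C,tr,b,n=14)
    save(C=C.tolist(),turned=float(tr))
    if abs(tz)>.055 or np.hypot(*F[:2])>10:break
    C=C+.3*e
E
```

```text
turn 87.0 act 86.96 t 26.10 e_mm [ 0.02 -0.01] dz 0.01 F [ 0.46  1.21 -0.36] Tz -0.037
turn 90.0 act 89.96 t 26.58 e_mm [-0.    0.02] dz 0.03 F [0.52 0.98 0.01] Tz -0.039
turn 93.0 act 92.96 t 27.07 e_mm [-0.  0.] dz 0.01 F [ 0.75  0.98 -0.06] Tz -0.038
turn 96.0 act 95.96 t 27.55 e_mm [-0.02 -0.01] dz -0.00 F [ 0.36  0.8  -0.04] Tz -0.041
turn 99.0 act 98.96 t 28.03 e_mm [-0.02 -0.01] dz 0.01 F [0.4  0.89 0.56] Tz -0.028
turn 102.0 act 101.96 t 28.52 e_mm [-0.03 -0.02] dz 0.01 F [0.18 1.03 0.41] Tz -0.024
turn 105.0 act 104.96 t 29.00 e_mm [-0.   -0.02] dz -0.01 F [0.5  0.75 0.6 ] Tz -0.036
turn 108.0 act 107.96 t 29.48 e_mm [-0.    0.01] dz -0.00 F [0.13 0.76 0.68] Tz -0.041
```

```bash
python3 - <<'E'
from turn import *
st=state();C=np.array(st["C"]);b=np.load("base.npy")
for tr in (104.,108.,111.):
    e,F,tz,a=step(C,tr,b,n=20)
save(C=C.tolist(),turned=tr)
E
```

```text
turn 104.0 act 104.02 t 30.07 e_mm [0.01 0.01] dz 0.01 F [0.12 0.7  0.68] Tz 0.006
turn 108.0 act 107.97 t 30.65 e_mm [-0.   -0.01] dz 0.02 F [0.05 0.8  0.8 ] Tz -0.024
turn 111.0 act 110.98 t 31.23 e_mm [-0.02 -0.02] dz -0.00 F [0.06 0.87 0.65] Tz -0.025
```

Turning forward reads about -0.03 N m and reversing about 0, so resistance to driving down reads negative. I'll continue and watch for the rise at bottoming.

```bash
python3 - <<'E'
from turn import *
st=state();C=np.array(st["C"]);tr=st["turned"];b=np.load("base.npy")
for tr in np.arange(tr+3,tr+46,3.):
    e,F,tz,a=step(C,tr,b,n=12)
    save(C=C.tolist(),turned=float(tr))
    if tz<-.055 or tz>.05 or np.hypot(*F[:2])>10:
        f,t,*_=avg(robot,20,.015);print("again",t[2]-b[5]); 
        if abs(t[2]-b[5])>.052: break
    C=C+.2*e
E
```

```text
turn 114.0 act 113.95 t 31.68 e_mm [-0.03  0.02] dz 0.00 F [0.05 0.76 0.76] Tz -0.051
turn 117.0 act 116.95 t 32.13 e_mm [-0.01 -0.03] dz 0.00 F [-0.3   0.67  0.99] Tz -0.043
turn 120.0 act 119.96 t 32.58 e_mm [-0.03 -0.01] dz 0.02 F [-0.37  0.71  0.8 ] Tz -0.025
turn 123.0 act 122.95 t 33.03 e_mm [-0.04 -0.01] dz -0.00 F [-0.39  0.53  1.31] Tz -0.018
turn 126.0 act 125.96 t 33.48 e_mm [-0.01 -0.01] dz 0.06 F [-0.85  0.69  1.64] Tz -0.012
turn 129.0 act 128.95 t 33.93 e_mm [ 0.01 -0.02] dz 0.07 F [-0.9   0.4   2.34] Tz -0.006
turn 132.0 act 131.95 t 34.38 e_mm [-0.02 -0.01] dz 0.08 F [-1.07  0.68  3.25] Tz 0.011
turn 135.0 act 134.95 t 34.83 e_mm [-0.01 -0.01] dz 0.08 F [-1.53  0.4   4.35] Tz 0.015
turn 138.0 act 137.91 t 35.28 e_mm [-0.   -0.01] dz 0.11 F [-1.75  0.35  5.56] Tz 0.022
turn 141.0 act 140.90 t 35.73 e_mm [0. 0.] dz 0.15 F [-1.69  0.35  5.79] Tz 0.034
turn 144.0 act 143.90 t 36.18 e_mm [-0.01 -0.03] dz 0.17 F [-2.    0.2   5.62] Tz 0.050
turn 147.0 act 146.90 t 36.63 e_mm [-0.01 -0.03] dz 0.19 F [-2.07  0.31  6.14] Tz 0.049
turn 150.0 act 149.90 t 37.08 e_mm [-0.01 -0.01] dz 0.21 F [-2.01  0.3   6.15] Tz 0.064
again 0.0623965809388234
```

From turn ~120° on, both Tz and Fz climb steadily: Tz by about +0.10 N m over 30° and Fz by +5 N, because the tool keeps sinking while the screw cannot. So the screw bottomed at about 120° (0.33 turn), and it is now at roughly 0.1 N m, finger-tight. I'll back off now, with the first steps small to confirm the load releases.

```bash
python3 - <<'E'
from turn import *
st=state();C=np.array(st["C"]);b=np.load("base.npy")
for tr in (148,145,142,136,130,124,118,106,94,82,70):
    e,F,tz,a=step(C,float(tr),b,n=8 if tr<118 else 14)
    save(C=C.tolist(),turned=float(tr))
    if np.hypot(*F[:2])>12:break
E
```

```text
turn 148.0 act 147.89 t 37.90 e_mm [-0.  0.] dz 0.20 F [-2.14  0.15  5.98] Tz 0.107
turn 145.0 act 144.89 t 38.38 e_mm [-0.01 -0.03] dz 0.18 F [-2.02  0.19  5.94] Tz 0.113
turn 142.0 act 141.89 t 38.87 e_mm [-0.01 -0.01] dz 0.13 F [-1.9   0.23  5.66] Tz 0.096
turn 136.0 act 135.93 t 39.36 e_mm [ 0.   -0.05] dz 0.09 F [-1.51  0.57  5.29] Tz 0.074
turn 130.0 act 129.98 t 39.85 e_mm [0.04 0.02] dz 0.06 F [-1.54  0.37  5.19] Tz 0.050
turn 124.0 act 124.01 t 40.34 e_mm [0.04 0.02] dz -0.01 F [-1.39  0.41  4.92] Tz 0.034
turn 118.0 act 118.05 t 40.83 e_mm [0.04 0.05] dz -0.04 F [-1.05  0.32  4.08] Tz -0.002
turn 106.0 act 106.12 t 41.33 e_mm [0.07 0.04] dz -0.02 F [-0.72  0.41  3.53] Tz -0.005
turn 94.0 act 94.13 t 41.82 e_mm [0.06 0.05] dz -0.04 F [-0.56  0.74  2.55] Tz -0.014
turn 82.0 act 82.13 t 42.31 e_mm [0.07 0.09] dz -0.04 F [0.11 1.   2.49] Tz 0.007
turn 70.0 act 70.13 t 42.80 e_mm [0.11 0.09] dz -0.02 F [0.37 1.06 2.33] Tz 0.020
```

The load falls off elastically on the way back and vanishes at turn ~118°. The half-difference between directions is just constant thread friction. So contact was at about 119°, and the peak at 150° was about 0.10 N m, or about 100 N. I'll finish the back-off, release, and check the spade's angle.

```bash
python3 - <<'E'
from turn import *
st=state();C=np.array(st["C"]);b=np.load("base.npy")
for tr in (60,50): e,F,tz,a=step(C,float(tr),b,n=8)
robot.move_gripper(.5)
p=np.asarray(robot.sense()["position"])
robot.servo_line(p+[0,0,.09],rate=.12)
robot.servo_line([.44,-.25,.31],rate=.25)
print(robot.sense()["time"])
for n in ("top","side"):
    d=robot.get_image(n);np.savez(f"{n}7.npz",**d);cv2.imwrite(f"pics/{n}7.png",d["color"][:,:,::-1])
a=cv2.imread("pics/top7.png")[130:250,250:390];c=cv2.imread("pics/side7.png")[140:260,230:370]
cv2.imwrite("pics/c7.png",cv2.hconcat([cv2.resize(x,(400,343),interpolation=cv2.INTER_CUBIC) for x in (a,c)]))
t=load("top7.npz");P=points(t);z=P[...,2]
def cast(m,zz): return np.stack([onplane(t,a,b,zz)[:2] for b,a in zip(*np.nonzero(m))])
M=np.zeros(z.shape,bool);M[155:190,300:325]=True
for lo in (.222,.226):
    m=M&(z>lo)&(z<.245);xy=cast(m,.233);w=cv2.fitLine((xy*1000).astype(np.float32),cv2.DIST_L2,0,.01,.01).ravel()
    print("spade",m.sum(),xy.mean(0),np.degrees(np.arctan2(w[1],w[0])),np.median(z[m]))
M[:]=False;M[130:230,255:345]=True
m=M&(z>.174)&(z<.1895);xy=cast(m,.183);w=cv2.fitLine((xy*1000).astype(np.float32),cv2.DIST_L2,0,.01,.01).ravel();print("bar",w,np.degrees(np.arctan2(w[1],w[0])))
E
```

```text
turn 60.0 act 60.14 t 43.26 e_mm [0.1  0.15] dz -0.01 F [0.55 1.44 1.46] Tz 0.002
turn 50.0 act 50.14 t 43.72 e_mm [0.09 0.15] dz 0.02 F [1.1  1.57 1.36] Tz 0.005
46.2833
spade 50 [ 0.5853 -0.0925] -11.756008 0.23248289837520209
spade 47 [ 0.5862 -0.0927] -11.6898575 0.23281522051275905
bar [  0.3455  -0.9384 586.2188 -95.9401] -69.78793
```

View pics/c7.png

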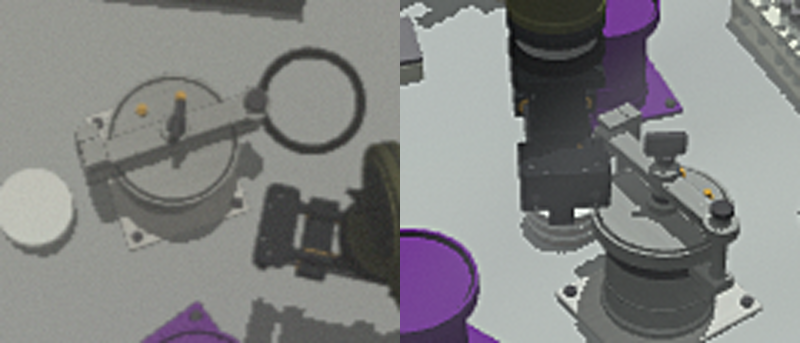

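View pics/side7.png

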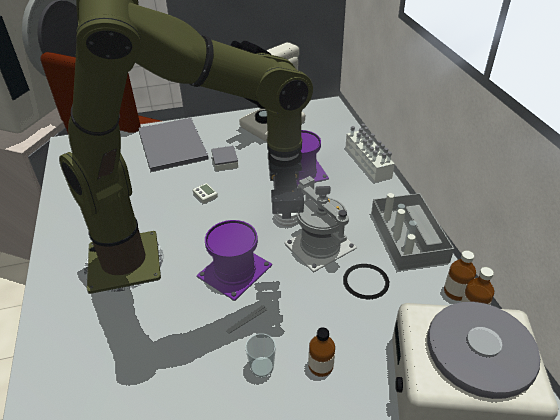

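The bridge is at 110.2° (110.1° before the screw work). The spade is at -11.7° against an expected -11°. The petri stack (35,208), gasket, bottle, beaker and forceps sit where they began, and nothing touches the jar. Handing in.

```bash
python3 - <<'E'
from bench import robot
print(robot.close_job(), robot.sense()["time"])
E
```

```text
the job is handed in; nothing more can be done
the job is handed in; nothing more can be done
```

The job is handed in at about 46 s. The bridge is home, the thumbscrew was run down finger-tight, and it was then backed off just over a quarter turn. No verdict was reported.

- **Bridge:** I pushed it to its stop with shut fingers, and it did not advance under a second 20 N push. The last top image shows it at 110.2°, against 110.1° before the screw work.
- **Tightening:** The screw met the lid about 119° clockwise from its start (0.33 turn). I stopped at 150°, where the torque had risen by about 0.10 N m. I estimate roughly 100 N of pad force, so at the top of the finger-tight range and possibly slightly over it, but far from the 250 N limit.
- **Backing off:** I turned it back 100° from the tightest point, which is 69° past where contact began. I went a little beyond 90° on purpose because the lid gave for about 30° while tightening. The released spade is at -11.7°, against an expected -11°.
- **Other things on the bench:** The petri stack and gasket look unmoved in the final top view, and the bottle, beaker and forceps look unmoved in the final side view. I did not measure the lid itself after the job; it looks seated in both views.

Two checks disagreed:
- **Top camera:** It placed the spade about 5 mm off, more than the stated 2 mm. I recentred on the grip forces and regrasped.
- **Torque sign:** While turning freely, the torque had the opposite sign to what I expected. I therefore judged the tightness from the rise and fall around contact in both directions, not from the absolute reading.

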